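# Roll the turned blank into the spring-catch cradle

### The job

Roll the big wooden roller up the sloping cradle bed by pushing gently and low on its side, over the spring catch and under the steel rail, until the catch has sprung up behind it; then let it settle back gently so that it rests still against the catch, square, over the dark line and with neither end overhanging the bed's sides. Do not let it overrun off the top of the bed, do not bump the rail, and leave the other things on the bench where they are.

Things in the scene. Friction and masses are not known exactly. Their poses are not given: they have to be found in the camera images.
- roller: solid turned hardwood cylinder, 90 mm diameter, 120 mm long, 0.3 to 0.55 kg, lying loose on the bench before the low end of the cradle, free to roll; too thick and long to grip. Pushed low on its side (15 to 25 mm above the surface) it rolls and only slowly squares up; at mid-height or above, the dry wood binds on the finger. Origin at its middle, on its axis; its y axis is the cylinder's axis (x, z turn as it rolls)
- cradle: fixed wooden bed, 265 mm long, 190 mm wide, of two 73 mm runners with a 44 mm gap, sloping up at 5 degrees. Origin: middle of the low front edge, at bench height; x points level up the bed (the way to roll), y across it, z up. Surface height is 0.087 x. Its top end (x = 264 mm) is open: a roller has overrun once its axis is past x = 240 mm
- catch (a joint): sprung steel plate in the bed's gap, 30 mm wide, 46 long, hinged at x = 105 mm, free edge up the bed. 0 = up (edge 14 mm proud), 0.35 rad = flush. Spring 0.024 (up) to 0.035 N m (flush). The roller presses it down under a push of 1 to 4 N and is nudged onward as it springs up. It holds a roller resting on its edge, not one running back onto it from well above
- catch_edge (a point): fixed point where the middle of the catch's free edge stands when it is sprung up
- mark (a point): middle of the dark 3 mm line inlaid across the runners, on the running surface at cradle x = 179 mm; a roller resting against the raised catch stands on this line, its axis at cradle x = 175 mm, 60 mm above the bench
- rail: fixed steel rail, 16 mm thick, level across the bed at 190 mm height, on 18 mm posts 120 mm either side of the bed's middle. Origin on the bench under its middle, at cradle x = 150 mm, axes as the cradle. It is in the way of an upright hand following the roller: reach under it with the hand leaning back 35 to 45 degrees
- glue: glue bottle, 56 mm diameter, 160 mm tall, standing on the bench; origin under its base; bystander
- tape: roll of tape lying flat, 100 mm diameter, 24 mm high; origin under its middle; bystander
- tin: open tin, 72 mm diameter, 100 mm tall; origin under its base; bystander
- mallet: hammer lying flat on the bench, about 300 mm long; bystander
Things that resemble listed ones, but are neither listed nor needed, are in the scene too. Leave any turquoise look-alike of the roller alone.

How it is judged:
By the outcome, as a careful person would: the job done as asked, in the order asked, and still so for the second after the job is handed in, with the robot touching nothing.
It also fails if it takes over 72 s, if anything falls off the work surface, if the arm or the gripper's body presses on something with over 40 N, if the wrist force passes 120 N, or if a joint passes its speed limit or range.

### The arm

A 6-joint arm with a two-finger parallel gripper is mounted at the origin on the work surface. World frame = base frame: x ahead of the robot, y to its left, z up, the work surface at z = 0. Lengths are in m, angles in rad, forces in N, time in s.
With the tool pointing down it reaches from about 0.325 to 0.925 m from the base axis. Payload 3.1 kg.
Tool frame: the origin (TCP) lies at the very end of the fingers, on their centre line; the grasp point (between the pads) lies 19 mm behind it; z points along the fingers, y is the line along which they close (so a half turn about z gives the same grasp; the last joint's range is limited). The gripper opens to 85 mm and grips with 20 to 120 N. Pads are 22 mm wide; open, the fingers measure 114 mm over their backs; the gripper's body (76 mm by 85 mm) begins 54 mm behind the grasp point. The pads swing forward as they close: fully open they stand 13 mm farther back than shut.
Start: joints at [-1.3, 0.217, 1.613, -0, 1.311, -0.112], TCP at [0.233, -0.58, 0.201] pointing down, gripper open.
Joint ranges: [-2.75, 2.75], [-0.78, 2.1], [0.31, 2.55], [-1.13, 4.27], [0.13, 2.63], [-2.58, 2.58]. Speed limits (rad/s): [2.79, 2.79, 3.14, 3.14, 3.14, 3.14].

### API

Orientations are given as a unit quaternion [x, y, z, w].
In Python, from station import observe, vision, job_done gives the robot as it stands. The module is installed in compiled form; this text tells all that it offers.
- The arm moves only by the tool drive_tool, never from a script. Its argument "deltas" is a list of rows, each a list of 3 entries, a list of its own where there are three numbers: the shift along the tool's x, y, z in cm, then the turn, a rotation vector about the tool's x, y, z in rad, then the finger opening in cm, from 0 to 8.54. A call has exactly 10 rows; each row shifts and turns the commanded pose from where the row before left it, along the tool's axes as they then stand; what a row does not reach is not made up. A row lasts 1/12 s, in which the tool goes at most 41.7 mm and 7.16 degrees, less where a joint would pass 70% of its speed; a pose out of reach is approached as far as the arm can. A call with a gripper value outside its range is refused whole. The fingers move at their own pace and stop on an object; the grip force is fixed at half the most. Time passes only in rows, so rows that do not move let the fingers close, or fill a call up. It gives the time, the measured TCP pose, the force, the opening and the grip force at its end, in the units of the state.
- observe(): the state, without advancing time (a new reading comes with each control period).
- vision.camera(name): name is "side" or "top" or "wrist"; returns the picture (480x640x3 uint8, red, green, blue); there is no depth.
- vision.get_calibration(name): a dict with "vertical_fov" (degrees; the focal length in pixels is half the picture's height over the tangent of half this angle, whatever the lens; pixels are square), "cx", "cy" (the principal point, pixels), "D" ([k1, k2, p1, p2, k3] as OpenCV has them; the pictures are not rectified), "T" (4x4, takes a point from camera to world coordinates). Camera axes: x right, y down, z forward; pixel columns grow to the right and rows downward; lengths in m; the calibration is good to about 2 mm. A picture is of the moment at which its call begins: read the wrist's pose just before it. get_calibration takes no time and is no camera call; for the wrist camera it gives the pose at the moment of the call.
- job_done(): hands the job in; it is judged then, once.
The state is a dict: "t": time; "joint_pos": joint angles; "qvel": joint speeds; "effort": joint torques, N m; "position": TCP position; "tool_rot": TCP orientation; "wrist_force": force on the tool from outside, world axes, zero at the start; "wrist_torque": the same for the moment, N m; "gripper_width": finger opening in m; "gripper_force": force on a finger pad.
Only numpy, scipy, OpenCV 4.12 (cv2) and the standard library are available. Lean on these libraries where they do the work, as an engineer would, in place of code of your own. Each camera call takes 0.05 s, during which the arm holds its last target. There are 200 camera calls.

## Working session

There is one attempt and no reset: what is moved stays moved. The work goes in short steps, Python scripts to look and compute and a tool call to move; the robot and the scene stay as the last step left them, time stands still between calls to the robot, and variables do not carry over. Pictures are saved under pics/ and viewed, at most 10 in all, crops included, and the job is handed in when it is done.

Besides the shell and the picture viewer there is one more tool, called after "Call:" in YAML: its name, and indented under it one key for each argument. drive_tool: Moves the arm, as the interface text tells. Its arguments: {"type":"object","properties":{"deltas":{"type":"array"}},"required":["deltas"]}

```bash
mkdir -p pics; python3 - <<'E'
from station import observe, vision
import cv2,numpy as np
s=observe();print(s['t'],s['position'],s['tool_rot'])
for n in ['side','top']:
    cv2.imwrite(f'pics/{n}0.png',vision.camera(n)[:,:,::-1])
    c=vision.get_calibration(n);print(n,c['vertical_fov'],c['cx'],c['cy'],c['D'],np.round(c['T'],3).tolist())
E
```

```text
0.0 [ 0.23323072 -0.5789039   0.19946084] [ 9.81738835e-01  1.90229937e-01 -1.02198634e-04 -1.19162434e-03]
side 53.511392803569976 320.5708928741954 232.37361955327754 [-0.02423799  0.          0.          0.          0.        ] [[-0.94, -0.239, 0.243, 0.345], [-0.341, 0.672, -0.657, 0.657], [-0.006, -0.701, -0.713, 0.773], [0.0, 0.0, 0.0, 1.0]]
top 53.428232347000545 320.1561794476377 243.15863836880362 [-0.11469251  0.          0.          0.          0.        ] [[0.005, -0.992, 0.122, 0.43], [-1.0, -0.004, 0.015, -0.0], [-0.014, -0.122, -0.992, 1.287], [0.0, 0.0, 0.0, 1.0]]
```

View pics/top0.png

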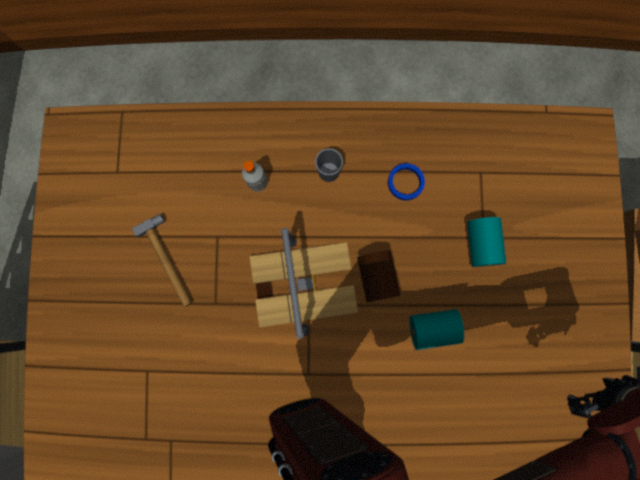

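View pics/side0.png

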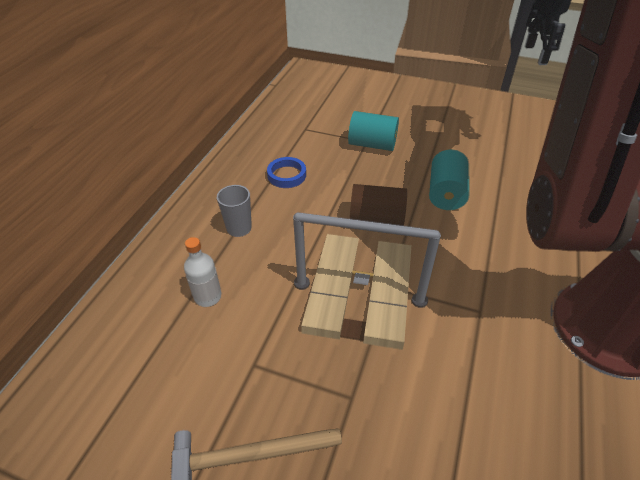

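The dark brown cylinder at top (379,276) / side (379,203) lies before the cradle's low end, while the turquoise ones at top (487,241) and (437,329) are look-alikes to leave alone. The cradle spans top (250–357, 243–327) and its low end is on the right. I'll confirm in an enlarged crop.

```bash
python3 - <<'E'
import cv2,numpy as np
t=cv2.imread('pics/top0.png');s=cv2.imread('pics/side0.png')
a=cv2.resize(t[220:345,240:415],None,fx=4.5,fy=4.5,interpolation=cv2.INTER_CUBIC)
a=np.clip(a*1.6,0,255).astype('uint8');cv2.imwrite('pics/ct.png',a);print(a.shape)
b=cv2.resize(s[170:360,280:480],None,fx=3,fy=3,interpolation=cv2.INTER_CUBIC)
b=np.clip(b*1.5,0,255).astype('uint8');cv2.imwrite('pics/cs.png',b)
E
```

```text
(562, 788, 3)
```

View pics/ct.png

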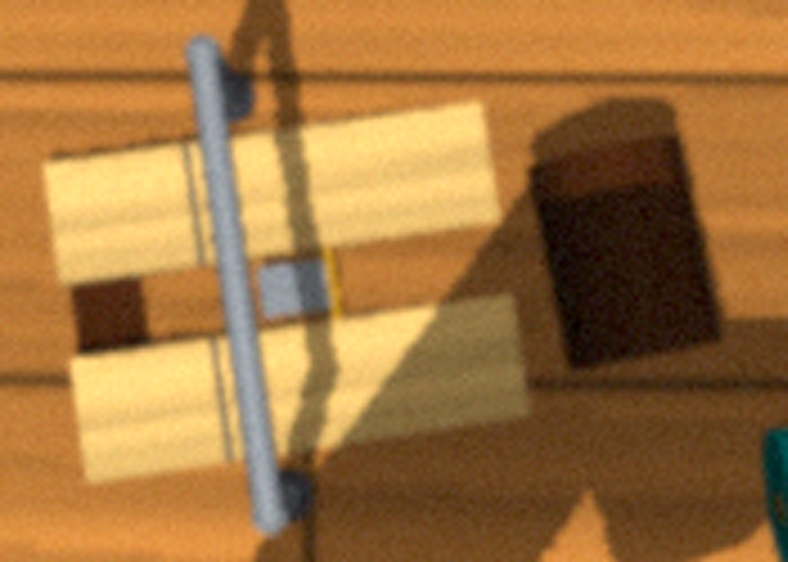

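View pics/cs.png

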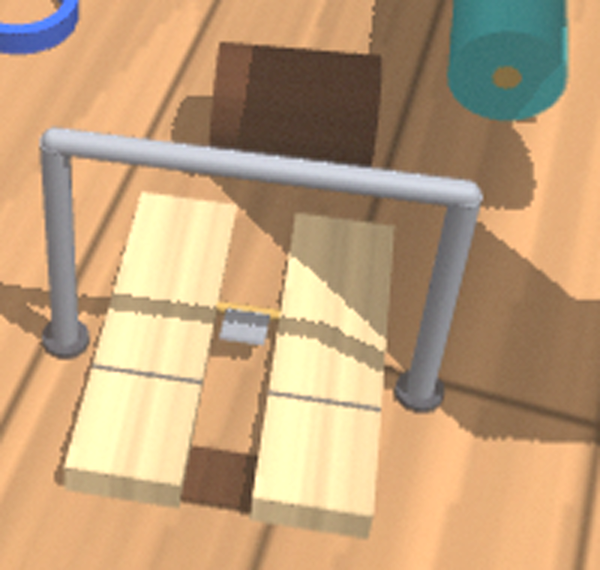

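```bash
cat > h.py <<'E'
import cv2,numpy as np
from station import observe, vision
def ray(n,px,z,c=None):
    c=c or vision.get_calibration(n);T=np.array(c['T']);f=240/np.tan(np.radians(c['vertical_fov']/2))
    K=np.array([[f,0,c['cx']],[0,f,c['cy']],[0,0,1]])
    u=cv2.undistortPoints(np.array([[px]],float),K,np.array(c['D']))[0,0]
    d=T[:3,:3]@[u[0],u[1],1];o=T[:3,3];return o+d*(z-o[2])/d[2]
def proj(n,P):
    c=vision.get_calibration(n);T=np.linalg.inv(np.array(c['T']));f=240/np.tan(np.radians(c['vertical_fov']/2))
    K=np.array([[f,0,c['cx']],[0,f,c['cy']],[0,0,1]])
    return cv2.projectPoints(np.array(P,float).reshape(-1,1,3),cv2.Rodrigues(T[:3,:3])[0],T[:3,3],K,np.array(c['D']))[0][:,0]
E
python3 - <<'E'
from h import *
t=lambda u,v,z:ray('top',(240+u/4.5-.39,220+v/4.5-.39),z)[:2]
s=lambda u,v,z:ray('side',(280+u/3-.33,170+v/3-.33),z)[:2]
for name,C in [('top',[t(483,102,0),t(528,415,0),t(45,162,.023),t(88,482,.023)]),('side',[s(140,193,0),s(394,228,0),s(67,470,.023),s(254+118,518,.023)])]:
    C=np.array(C);o=(C[0]+C[1])/2;e=(C[2]+C[3])/2
    print(name,o,'len',np.linalg.norm(e-o),'W',np.linalg.norm(C[0]-C[1]),np.linalg.norm(C[2]-C[3]),'dir',np.degrees(np.arctan2(*(e-o)[::-1])),'wdir',np.degrees(np.arctan2(*(C[0]-C[1])[::-1])),np.degrees(np.arctan2(*(C[2]-C[3])[::-1])))
# mark
m=(t(193,203,.0156)+t(222,400,.0156))/2;print('mark',m)
print('mark side',(s(147,374,.0156)+s(325,401,.0156))/2)
R=np.array([t(530,170,.045),t(680,135,.045),t(722,337,.045),t(573,367,.045)])
print(R.round(4),R.mean(0),'L',np.linalg.norm(R[0]-R[3]),np.linalg.norm(R[1]-R[2]),'D',np.linalg.norm(R[0]-R[1]))
print(np.degrees(np.arctan2(*(R[0]-R[3])[::-1])),np.degrees(np.arctan2(*(R[1]-R[2])[::-1])))
E
```

```text
top [ 0.4972979  -0.06717478] len 0.2627500028454438 W 0.189374290499619 0.19020173918104252 dir 98.75398365312198 wdir 8.095994908936522 8.805206590433244
side [ 0.50003853 -0.06909718] len 0.2644842470967099 W 0.19088573815227994 0.1873948841058973 dir 99.26134887693732 wdir 8.66194766069176 9.208798596505172
mark [0.46979648 0.10984426]
mark side [0.47156289 0.10629948]
[[ 0.5457 -0.0792]
 [ 0.5665 -0.1667]
 [ 0.4494 -0.1898]
 [ 0.432  -0.1036]] [ 0.49839188 -0.13483145] L 0.11630987302367658 0.11934330149748501 D 0.08992364270737986
12.126229523183603 11.13987606142352
```

Call:
drive_tool:
  deltas:
    - [[0, 0, -0.5], [0, 0, -0.122], 6]
    - [[0, 0, -0.5], [0, 0, -0.122], 6]
    - [[0, 0, -0.5], [0, 0, -0.122], 6]
    - [[0, 0, -0.5], [0, 0, -0.122], 6]
    - [[0, 0, -0.5], [0, 0, -0.122], 6]
    - [[0, 0, -0.5], [0, 0, -0.122], 6]
    - [[0, 0, -0.5], [0, 0, -0.122], 6]
    - [[0, 0, -0.5], [0, 0, -0.122], 6]
    - [[0, 0, -0.5], [0, 0, -0.122], 6]
    - [[0, 0, -0.5], [0, 0, -0.122], 6]

```text
t: 0.93
position: [0.2334, -0.5793, 0.2502]
tool_rot: [0.694, 0.72, 0.0, -0.001]
wrist_force: [0.3, -0.3, 0.4]
gripper_width: 0.0601
gripper_force: 0.0
```

Call:
drive_tool:
  deltas:
    - [[0, 0, 0], [0, 0, -0.122], 6]
    - [[2.2, 2.2, 0], [0, 0, 0], 6]
    - [[2.6, 2.6, 0], [0, 0, 0], 6]
    - [[2.6, 2.6, 0], [0, 0, 0], 6]
    - [[2.6, 2.6, 0], [0, 0, 0], 6]
    - [[2.6, 2.6, 0], [0, 0, 0], 6]
    - [[2.6, 2.6, 0], [0, 0, 0], 6]
    - [[2.6, 2.6, 0], [0, 0, 0], 6]
    - [[2.6, 2.6, 0], [0, 0, 0], 6]
    - [[2.6, 2.6, 0], [0, 0, 0], 6]

```text
t: 1.77
position: [0.4259, -0.3153, 0.2503]
tool_rot: [0.651, 0.759, 0.0, -0.0]
wrist_force: [1.3, -0.9, -0.2]
gripper_width: 0.0597
gripper_force: 0.0
```

```bash
cat >> h.py <<'E'
from scipy.spatial.transform import Rotation as Ro
O=np.array([.4985,-.068]);A=np.radians(98.8);U=np.array([[np.cos(A),np.sin(A)],[-np.sin(A),np.cos(A)]])
def cr(p): p=np.asarray(p);return np.r_[U@(p[:2]-O),p[2:]]
def st():
    s=observe();R=Ro.from_quat(s['tool_rot']).as_matrix()
    print(s['t'],'pos',np.round(s['position'],4),'cradle mm',(cr(s['position'])*1e3).round(1),'F',np.round(s['wrist_force'],2),'w',s['gripper_width'],'j',np.round(s['joint_pos'],2))
    C=np.eye(3);C[:2,:2]=U;print('R in cradle\n',(C@R).round(3));return s,R
E
python3 - <<'E'
from h import *
s,R=st();T=np.array(vision.get_calibration('wrist')['T']);print('cam in tool',R.T@(T[:3,3]-s['position']),'axis',R.T@T[:3,2])
E
```

```text
1.7667 pos [ 0.4259 -0.3153  0.2503] cradle mm [-233.3  109.6  250.3] F [ 1.26 -0.87 -0.16] w 0.05973179758320878 j [-0.77 -0.02  1.78  0.    1.39 -0.92]
R in cradle
 [[ 1.     0.     0.001]
 [ 0.    -1.     0.   ]
 [ 0.001 -0.    -1.   ]]
cam in tool [ 0.08210467  0.0009285  -0.17381077] axis [-3.14598996e-01  5.50239091e-04  9.49224509e-01]
```

Call:
drive_tool:
  deltas:
    - [[2.45, 2.55, 0], [0, 0, 0], 6]
    - [[2.45, 2.55, 0], [0, 0, 0], 6]
    - [[2.45, 2.55, 0], [0, 0, 0], 6]
    - [[2.45, 2.55, 0], [0, 0, 0], 6]
    - [[0, 0, 0], [0, 0.122, 0], 6]
    - [[0, 0, 0], [0, 0.122, 0], 6]
    - [[0, 0, 0], [0, 0.122, 0], 6]
    - [[0, 0, 0], [0, 0.122, 0], 6]
    - [[0, 0, 0], [0, 0.122, 0], 6]
    - [[0, 0, 0], [0, 0.122, 0], 6]

```text
t: 2.6
position: [0.5116, -0.2054, 0.2515]
tool_rot: [0.607, 0.709, 0.235, -0.273]
wrist_force: [-0.9, 0.0, -0.7]
gripper_width: 0.0599
gripper_force: 0.0
```

```bash
python3 - <<'E'
from h import *
s,R=st()
C=np.eye(3);C[:2,:2]=U
print('down 1cm in tool',R.T@[0,0,-1],'fwd',(C@R).T@[1,0,0])
cv2.imwrite('pics/w1.png',vision.camera('wrist')[:,:,::-1])
E
```

```text
2.6 pos [ 0.5116 -0.2054  0.2515] cradle mm [-137.8    8.   251.5] F [-0.91  0.01 -0.71] w 0.059867945434761274 j [-0.77  0.39  1.47  0.44  1.88 -0.91]
R in cradle
 [[ 0.741  0.     0.672]
 [ 0.001 -1.    -0.001]
 [ 0.672  0.002 -0.741]]
down 1cm in tool [-0.67157944 -0.00150778  0.74093103] fwd [7.40931602e-01 2.42543553e-04 6.71580451e-01]
```

View pics/w1.png

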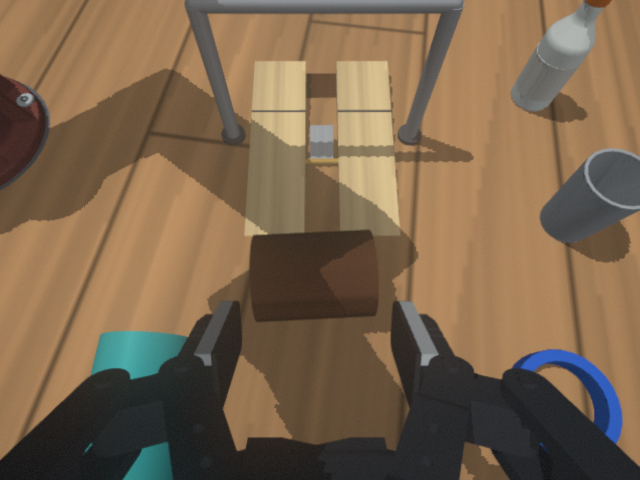

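Call:
drive_tool:
  deltas:
    - [[-1.97, 0, 2.17], [0, 0, 0], 6]
    - [[-1.97, 0, 2.17], [0, 0, 0], 6]
    - [[-1.97, 0, 2.17], [0, 0, 0], 6]
    - [[-1.97, 0, 2.17], [0, 0, 0], 6]
    - [[-1.97, 0, 2.17], [0, 0, 0], 6]
    - [[-1.97, 0, 2.17], [0, 0, 0], 6]
    - [[-1.97, 0, 2.17], [0, 0, 0], 6]
    - [[-1.3, 0, 1.43], [0, 0, 0], 6]
    - [[-0.6, 0, 0.66], [0, 0, 0], 6]
    - [[0, 0, 0], [0, 0, 0], 6]

```text
t: 3.48
position: [0.5096, -0.2042, 0.0151]
tool_rot: [0.607, 0.708, 0.233, -0.274]
wrist_force: [-0.4, 1.2, 0.2]
gripper_width: 0.0601
gripper_force: 0.0
```

```bash
python3 - <<'E'
from h import *
s,R=st()
cv2.imwrite('pics/w2.png',vision.camera('wrist')[:,:,::-1])
a=vision.camera('side')[120:260,320:500,::-1];cv2.imwrite('pics/s2.png',np.clip(cv2.resize(a,None,fx=4,fy=4,interpolation=cv2.INTER_CUBIC)*1.5,0,255))
E
```

```text
3.4833 pos [ 0.5096 -0.2042  0.0151] cradle mm [-136.3    9.9   15.1] F [-0.36  1.17  0.19] w 0.060066100857822366 j [-0.76  0.67  1.55  0.42  1.55 -1.07]
R in cradle
 [[ 0.742  0.001  0.671]
 [-0.002 -1.     0.003]
 [ 0.671 -0.004 -0.742]][ WARN:0@0.693] global loadsave.cpp:1063 imwrite_ Unsupported depth image for selected encoder is fallbacked to CV_8U.
```

View pics/w2.png

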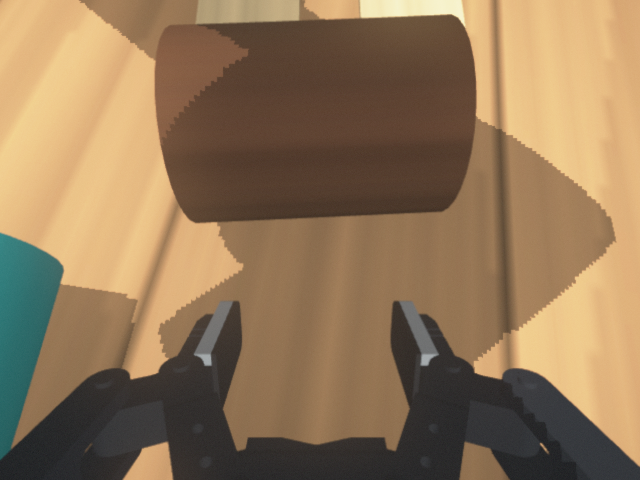

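Call:
drive_tool:
  deltas:
    - [[-0.34, 0, 0.37], [0, 0, 0], 6]
    - [[0.22, 0, 0.2], [0, 0, 0], 6]
    - [[0.22, 0, 0.2], [0, 0, 0], 6]
    - [[0.22, 0, 0.2], [0, 0, 0], 6]
    - [[0.22, 0, 0.2], [0, 0, 0], 6]
    - [[0.22, 0, 0.2], [0, 0, 0], 6]
    - [[0.22, 0, 0.2], [0, 0, 0], 6]
    - [[0.22, 0, 0.2], [0, 0, 0], 6]
    - [[0.22, 0, 0.2], [0, 0, 0], 6]
    - [[0.22, 0, 0.2], [0, 0, 0], 6]

```text
t: 4.42
position: [0.5073, -0.1792, 0.0122]
tool_rot: [0.608, 0.709, 0.233, -0.272]
wrist_force: [-0.1, -0.3, -0.0]
gripper_width: 0.0601
gripper_force: 0.0
```

Call:
drive_tool:
  deltas:
    - [[0.22, 0, 0.2], [0, 0, 0], 6]
    - [[0.22, 0, 0.2], [0, 0, 0], 6]
    - [[0.22, 0, 0.2], [0, 0, 0], 6]
    - [[0.22, 0, 0.2], [0, 0, 0], 6]
    - [[0.22, 0, 0.2], [0, 0, 0], 6]
    - [[0.22, 0, 0.2], [0, 0, 0], 6]
    - [[0.22, 0, 0.2], [0, 0, 0], 6]
    - [[0.22, 0, 0.2], [0, 0, 0], 6]
    - [[0.22, 0, 0.2], [0, 0, 0], 6]
    - [[0.22, 0, 0.2], [0, 0, 0], 6]

```text
t: 5.25
position: [0.5027, -0.1499, 0.012]
tool_rot: [0.608, 0.709, 0.233, -0.272]
wrist_force: [-0.5, -0.2, -0.4]
gripper_width: 0.0601
gripper_force: 0.1
```

```bash
python3 - <<'E'
from h import *
s,R=st()
cv2.imwrite('pics/w3.png',vision.camera('wrist')[:,:,::-1])
E
```

```text
5.25 pos [ 0.5027 -0.1499  0.012 ] cradle mm [-81.5   8.4  12. ] F [-0.54 -0.19 -0.37] w 0.06013219534810102 j [-0.71  0.61  1.66  0.45  1.48 -1.05]
R in cradle
 [[ 0.744  0.     0.668]
 [ 0.    -1.     0.   ]
 [ 0.668 -0.    -0.744]]
```

View pics/w3.png

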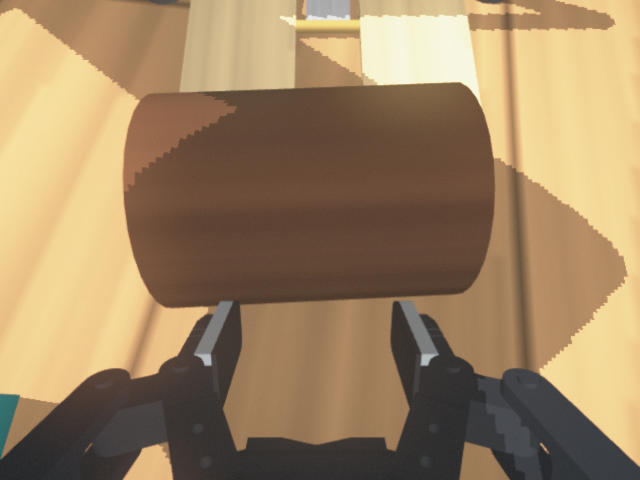

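Call:
drive_tool:
  deltas:
    - [[-0.2, -0.1, 0.3], [0, 0, 0], 8.4]
    - [[0.22, -0.05, 0.2], [0, 0, 0], 8.4]
    - [[0.22, -0.05, 0.2], [0, 0, 0], 8.4]
    - [[0.22, -0.05, 0.2], [0, 0, 0], 8.4]
    - [[0.22, -0.05, 0.2], [0, 0, 0], 8.4]
    - [[0.22, -0.02, 0.2], [0, 0, 0], 8.4]
    - [[0.22, -0.02, 0.2], [0, 0, 0], 8.4]
    - [[0.22, -0.02, 0.2], [0, 0, 0], 8.4]
    - [[0.22, -0.02, 0.2], [0, 0, 0], 8.4]
    - [[0.22, -0.02, 0.2], [0, 0, 0], 8.4]

```text
t: 6.13
position: [0.4946, -0.1235, 0.0083]
tool_rot: [0.608, 0.709, 0.233, -0.272]
wrist_force: [-0.2, -0.7, 0.5]
gripper_width: 0.0842
gripper_force: 0.1
```

Call:
drive_tool:
  deltas:
    - [[0.22, -0.02, 0.2], [0, 0, 0], 8.4]
    - [[0.22, -0.02, 0.2], [0, 0, 0], 8.4]
    - [[0.22, -0.02, 0.2], [0, 0, 0], 8.4]
    - [[0.22, -0.02, 0.2], [0, 0, 0], 8.4]
    - [[0.22, -0.02, 0.2], [0, 0, 0], 8.4]
    - [[0.22, -0.02, 0.2], [0, 0, 0], 8.4]
    - [[0.22, -0.02, 0.2], [0, 0, 0], 8.4]
    - [[0.22, -0.02, 0.2], [0, 0, 0], 8.4]
    - [[0.22, -0.02, 0.2], [0, 0, 0], 8.4]
    - [[0.22, -0.02, 0.2], [0, 0, 0], 8.4]

```text
t: 6.97
position: [0.4881, -0.0946, 0.0082]
tool_rot: [0.608, 0.709, 0.233, -0.272]
wrist_force: [-0.4, -0.7, 0.9]
gripper_width: 0.0839
gripper_force: 0.5
```

```bash
python3 - <<'E'
from h import *
s,R=st()
w=vision.camera('wrist')[:,:,::-1]; t=vision.camera('top')[215:345,240:440,::-1]
w=cv2.resize(w,(400,300));t=cv2.resize(t,(400,260),interpolation=cv2.INTER_CUBIC)
t=np.clip(t*1.6,0,255).astype('uint8')
cv2.imwrite('pics/w4.png',np.vstack([w,t]))
E
```

```text
6.9667 pos [ 0.4881 -0.0946  0.0082] cradle mm [-24.7  14.3   8.2] F [-0.41 -0.67  0.89] w 0.08386640391446074 j [-0.66  0.55  1.76  0.48  1.42 -1.04]
R in cradle
 [[ 0.744  0.     0.668]
 [ 0.    -1.     0.   ]
 [ 0.668  0.    -0.744]]
```

View pics/w4.png

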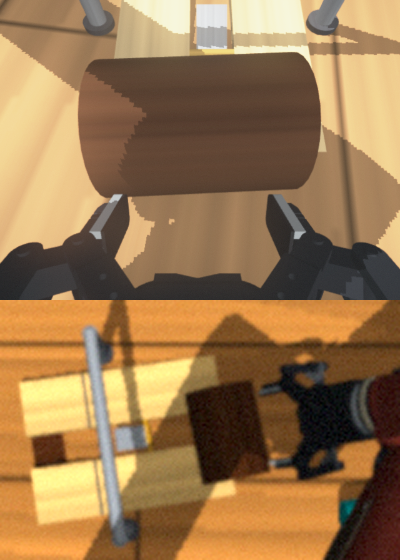

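Call:
drive_tool:
  deltas:
    - [[0.22, 0, 0.2], [0, 0, 0], 8.4]
    - [[0.22, 0, 0.2], [0, 0, 0], 8.4]
    - [[0.22, 0, 0.2], [0, 0, 0], 8.4]
    - [[0.22, 0, 0.2], [0, 0, 0], 8.4]
    - [[0.22, 0, 0.2], [0, 0, 0], 8.4]
    - [[0.22, 0, 0.2], [0, 0, 0], 8.4]
    - [[0.22, 0, 0.2], [0, 0, 0], 8.4]
    - [[0.22, 0, 0.2], [0, 0, 0], 8.4]
    - [[0.22, 0, 0.2], [0, 0, 0], 8.4]
    - [[0.22, 0, 0.2], [0, 0, 0], 8.4]

```text
t: 7.9
position: [0.4835, -0.0651, 0.008]
tool_rot: [0.607, 0.709, 0.233, -0.272]
wrist_force: [0.5, -0.7, 0.5]
gripper_width: 0.0839
gripper_force: 0.8
```

Call:
drive_tool:
  deltas:
    - [[0.22, 0, 0.2], [0, 0, 0], 8.4]
    - [[0.22, 0, 0.2], [0, 0, 0], 8.4]
    - [[0.22, 0, 0.2], [0, 0, 0], 8.4]
    - [[0.22, 0, 0.2], [0, 0, 0], 8.4]
    - [[0.24, 0, 0.18], [0, 0, 0], 8.4]
    - [[0.24, 0, 0.18], [0, 0, 0], 8.4]
    - [[0.24, 0, 0.18], [0, 0, 0], 8.4]
    - [[0.24, 0, 0.18], [0, 0, 0], 8.4]
    - [[0.24, 0, 0.18], [0, 0, 0], 8.4]
    - [[0.24, 0, 0.18], [0, 0, 0], 8.4]

```text
t: 8.73
position: [0.4789, -0.0356, 0.0096]
tool_rot: [0.607, 0.709, 0.233, -0.272]
wrist_force: [0.7, -1.9, 0.1]
gripper_width: 0.0841
gripper_force: 0.7
```

Call:
drive_tool:
  deltas:
    - [[0.24, 0, 0.18], [0, 0, 0], 8.4]
    - [[0.24, 0, 0.18], [0, 0, 0], 8.4]
    - [[0.24, 0, 0.18], [0, 0, 0], 8.4]
    - [[0.24, 0, 0.18], [0, 0, 0], 8.4]
    - [[0.24, 0, 0.18], [0, 0, 0], 8.4]
    - [[0.24, 0, 0.18], [0, 0, 0], 8.4]
    - [[0.24, 0, 0.18], [0, 0, 0], 8.4]
    - [[0.24, 0, 0.18], [0, 0, 0], 8.4]
    - [[0.24, 0, 0.18], [0, 0, 0], 8.4]
    - [[0.24, 0, 0.18], [0, 0, 0], 8.4]

```text
t: 9.57
position: [0.4743, -0.0061, 0.0122]
tool_rot: [0.608, 0.709, 0.233, -0.272]
wrist_force: [0.3, -1.7, 0.3]
gripper_width: 0.0837
gripper_force: 0.7
```

```bash
cat > v.py <<'E'
import sys
from h import *
s,R=st()
w=vision.camera('wrist')[:,:,::-1]; t=vision.camera('top')[215:345,240:440,::-1]
w=cv2.resize(w,(600,300));t=cv2.resize(t,(600,390)[:2],interpolation=cv2.INTER_CUBIC)[:300]
cv2.imwrite(sys.argv[1],np.vstack([w,np.clip(t*1.6,0,255).astype('uint8')]))
E
python3 v.py pics/w5.png
```

```text
9.5667 pos [ 0.4743 -0.0061  0.0122] cradle mm [64.9 14.4 12.2] F [ 0.32 -1.71  0.29] w 0.08368197267835921 j [-0.55  0.46  1.9   0.55  1.34 -0.99]
R in cradle
 [[ 0.744  0.     0.668]
 [ 0.    -1.     0.   ]
 [ 0.668 -0.    -0.744]]
```

View pics/w5.png

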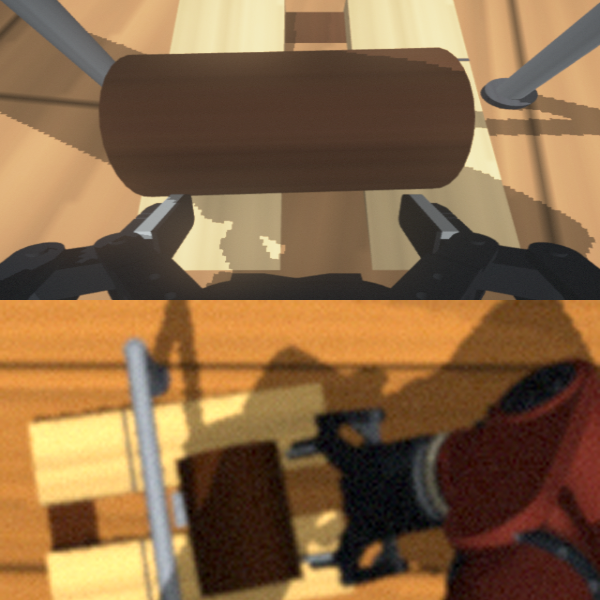

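Wrist view: the roller is nearly square (bottom edge 150,195 to 440,187) and both fingers straddle it. In the top view the roller corners are about (178,460), (275,441), (300,577), (205,593), clear of the rail and just before the catch.

```bash
python3 - <<'E'
from h import *
P=[cr(ray('top',(240+u/3-.3,215+(v-300)/3-.3),.054)) for u,v in [(178,460),(275,441),(300,577),(205,593)]]
P=np.array(P)*1e3;print(P.round(1),P.mean(0).round(1));d=P[0]-P[3];e=P[1]-P[2];print([np.degrees(np.arctan2(-q[0],-q[1])) for q in (d,e)])
E
```

```text
[[136.1 -39.4  54. ]
 [ 50.8 -43.2  54. ]
 [ 47.2  75.4  54. ]
 [129.6  76.9  54. ]] [90.9 17.4 54. ]
[np.float64(-3.2148870325693353), np.float64(-1.7550478958583424)]
```

Call:
drive_tool:
  deltas:
    - [[0.24, 0, 0.18], [0, 0, 0], 8.4]
    - [[0.24, 0, 0.18], [0, 0, 0], 8.4]
    - [[0.24, 0, 0.18], [0, 0, 0], 8.4]
    - [[0.24, 0, 0.18], [0, 0, 0], 8.4]
    - [[0.24, 0, 0.18], [0, 0, 0], 8.4]
    - [[0.24, 0, 0.18], [0, 0, 0], 8.4]
    - [[0.24, 0, 0.18], [0, 0, 0], 8.4]
    - [[0.24, 0, 0.18], [0, 0, 0], 8.4]
    - [[0.24, 0, 0.18], [0, 0, 0], 8.4]
    - [[0.24, 0, 0.18], [0, 0, 0], 8.4]

```text
t: 10.5
position: [0.4698, 0.0235, 0.0149]
tool_rot: [0.608, 0.709, 0.233, -0.272]
wrist_force: [-0.4, -1.9, 1.5]
gripper_width: 0.0837
gripper_force: 1.1
```

Call:
drive_tool:
  deltas:
    - [[0.16, 0, 0.12], [0, 0, 0], 8.4]
    - [[0.16, 0, 0.12], [0, 0, 0], 8.4]
    - [[0.16, 0, 0.12], [0, 0, 0], 8.4]
    - [[0.16, 0, 0.12], [0, 0, 0], 8.4]
    - [[0.16, 0, 0.12], [0, 0, 0], 8.4]
    - [[0.16, 0, 0.12], [0, 0, 0], 8.4]
    - [[0.16, 0, 0.12], [0, 0, 0], 8.4]
    - [[0.16, 0, 0.12], [0, 0, 0], 8.4]
    - [[0.16, 0, 0.12], [0, 0, 0], 8.4]
    - [[0.16, 0, 0.12], [0, 0, 0], 8.4]

```text
t: 11.33
position: [0.4667, 0.043, 0.0166]
tool_rot: [0.608, 0.709, 0.233, -0.272]
wrist_force: [-0.3, -2.1, 1.0]
gripper_width: 0.0838
gripper_force: 1.0
```

```bash
cat > seg.py <<'E'
import sys
from h import *
# fit roller outline in top image by matching a projected box silhouette: dark mask on bed region
def seg(save=None):
    img=vision.camera('top')
    if save: cv2.imwrite(save,img[:,:,::-1])
    # rectify into cradle plane z=.055: 1px=1mm, x -20..280, y -120..120
    pts=[(x,y) for x,y in [(-20,-120),(280,-120),(280,120),(-20,120)]]
    W=[np.r_[O+U.T@(np.array(p)/1e3),.058] for p in pts]
    M=cv2.getPerspectiveTransform(np.float32(proj('top',W)),np.float32([(0,0),(300,0),(300,240),(0,240)]))
    r=cv2.warpPerspective(img,M,(300,240),flags=cv2.INTER_CUBIC)
    return r
if __name__=='__main__':
    st();r=seg(sys.argv[1]);cv2.imwrite(sys.argv[1]+'.r.png',r[:,:,::-1])
    g=r.astype(int).max(2)
    for y in (-60,-45,-20,0,20,40,60,80,90): print(y,[int(v) for v in g[y+120,40:300:5]])
    for x in (130,140,160,170,180): print('x',x,[int(v) for v in g[0:240:6,x+20]])
E
python3 seg.py pics/t6.png
```

```text
11.3333 pos [0.4667 0.043  0.0166] cradle mm [114.6  14.5  16.6] F [-0.28 -2.14  1.01] w 0.08380853754306583 j [-0.47  0.42  1.96  0.6   1.3  -0.95]
R in cradle
 [[ 0.744  0.     0.668]
 [ 0.    -1.     0.   ]
 [ 0.668 -0.    -0.744]]
-60 [62, 53, 54, 51, 51, 40, 35, 32, 35, 72, 88, 94, 92, 92, 92, 92, 93, 92, 92, 92, 95, 96, 95, 95, 96, 93, 88, 102, 119, 102, 144, 138, 144, 173, 174, 171, 174, 173, 173, 172, 174, 172, 169, 173, 174, 174, 169, 173, 151, 128, 128, 129]
-45 [39, 35, 29, 56, 93, 57, 11, 8, 12, 61, 83, 92, 92, 98, 97, 91, 83, 77, 70, 74, 80, 72, 62, 67, 62, 69, 69, 97, 120, 105, 93, 109, 136, 165, 172, 174, 176, 172, 168, 174, 169, 172, 172, 170, 171, 170, 170, 172, 154, 127, 129, 127]
-20 [14, 6, 13, 13, 8, 11, 7, 9, 48, 86, 86, 83, 82, 85, 84, 42, 27, 23, 25, 25, 28, 28, 26, 29, 28, 31, 54, 99, 122, 102, 52, 39, 34, 117, 153, 149, 147, 146, 148, 143, 135, 139, 141, 137, 134, 138, 139, 137, 136, 129, 128, 122]
0 [12, 5, 10, 15, 8, 4, 14, 55, 72, 68, 68, 71, 72, 72, 65, 32, 26, 28, 26, 31, 27, 28, 26, 29, 26, 41, 51, 100, 123, 105, 60, 40, 38, 100, 123, 122, 121, 119, 11
[... 1407 characters left out ...]
, 106, 113, 172, 181, 169, 101, 96, 90, 87, 32, 24, 23, 20, 27, 24, 26, 26, 27, 27, 26, 22, 26, 23, 28, 26, 26, 25, 24, 26, 41, 83, 91, 77, 69, 35, 36]
x 160 [117, 118, 118, 116, 119, 118, 116, 120, 117, 118, 119, 119, 117, 118, 120, 120, 117, 120, 120, 119, 123, 118, 121, 115, 95, 84, 71, 61, 64, 63, 66, 66, 64, 65, 66, 64, 63, 67, 64, 66]
x 170 [115, 128, 112, 107, 102, 93, 142, 155, 148, 147, 144, 107, 89, 69, 50, 53, 54, 53, 51, 57, 60, 52, 57, 54, 49, 54, 53, 49, 46, 35, 24, 27, 28, 39, 76, 75, 68, 61, 61, 60]
x 180 [139, 148, 130, 123, 120, 105, 150, 152, 155, 156, 144, 139, 144, 96, 42, 40, 41, 38, 42, 38, 38, 38, 38, 37, 38, 41, 45, 45, 46, 43, 44, 46, 40, 51, 79, 71, 73, 71, 64, 65]
```

Call:
drive_tool:
  deltas:
    - [[0.16, 0, 0.12], [0, 0, 0], 8.4]
    - [[0.16, 0, 0.12], [0, 0, 0], 8.4]
    - [[0.16, 0, 0.12], [0, 0, 0], 8.4]
    - [[0.16, 0, 0.12], [0, 0, 0], 8.4]
    - [[0.16, 0, 0.12], [0, 0, 0], 8.4]
    - [[0.16, 0, 0.12], [0, 0, 0], 8.4]
    - [[0.16, 0, 0.12], [0, 0, 0], 8.4]
    - [[0.12, 0, 0.09], [0, 0, 0], 8.4]
    - [[0, 0, 0], [0, 0, 0], 8.4]
    - [[0, 0, 0], [0, 0, 0], 8.4]

```text
t: 12.22
position: [0.4639, 0.0586, 0.0177]
tool_rot: [0.607, 0.709, 0.233, -0.272]
wrist_force: [-0.0, 0.5, 0.3]
gripper_width: 0.0842
gripper_force: 0.1
```

```bash
cat > e.py <<'E'
import sys
from seg import *
st();r=seg(sys.argv[1]);g=r.astype(int).max(2)
print('front/back rows, x mm:')
for y in (-30,-20,-10,30,40,50,60): print(y,[(x-20,int(g[y+120,x])) for x in range(110,275,3)][0:55:1])
E
python3 e.py pics/t7.png
```

```text
12.2167 pos [0.4639 0.0586 0.0177] cradle mm [130.4  14.9  17.7] F [-0.03  0.5   0.27] w 0.08420580529961058 j [-0.45  0.4   1.97  0.61  1.29 -0.94]
R in cradle
 [[ 0.743  0.001  0.669]
 [ 0.    -1.     0.001]
 [ 0.669 -0.001 -0.743]]
front/back rows, x mm:
-30 [(90, 29), (93, 34), (96, 42), (99, 38), (102, 41), (105, 44), (108, 35), (111, 27), (114, 21), (117, 24), (120, 28), (123, 30), (126, 26), (129, 29), (132, 25), (135, 27), (138, 31), (141, 28), (144, 39), (147, 47), (150, 55), (153, 77), (156, 110), (159, 116), (162, 115), (165, 103), (168, 71), (171, 49), (174, 43), (177, 45), (180, 38), (183, 38), (186, 43), (189, 41), (192, 38), (195, 38), (198, 79), (201, 139), (204, 159), (207, 161), (210, 161), (213, 159), (216, 160), (219, 162), (222, 159), (225, 157), (228, 156), (231, 155), (234, 161), (237, 159), (240, 160), (243, 158), (246, 158), (249, 160), (252, 162)]
-20 [(90, 82), (93, 85), (96, 83), (99, 81), (102, 86), (105, 82), (108, 65), (111, 36), (114, 27), (117, 26), (120, 26), (123, 29), (126, 28), (129, 26), (132, 31), (135, 25), (138, 30), (141, 26), (144, 33), (147
[... 2825 characters left out ...]
181), (237, 182), (240, 179), (243, 185), (246, 181), (249, 180), (252, 183)]
60 [(90, 46), (93, 47), (96, 42), (99, 46), (102, 45), (105, 46), (108, 41), (111, 26), (114, 26), (117, 30), (120, 27), (123, 28), (126, 28), (129, 33), (132, 29), (135, 26), (138, 27), (141, 30), (144, 28), (147, 32), (150, 39), (153, 53), (156, 65), (159, 64), (162, 59), (165, 55), (168, 36), (171, 21), (174, 20), (177, 27), (180, 35), (183, 42), (186, 40), (189, 43), (192, 36), (195, 35), (198, 72), (201, 134), (204, 160), (207, 165), (210, 161), (213, 164), (216, 163), (219, 162), (222, 161), (225, 164), (228, 164), (231, 162), (234, 161), (237, 159), (240, 161), (243, 160), (246, 165), (249, 158), (252, 163)]
```

Call:
drive_tool:
  deltas:
    - [[0.08, 0, 0.06], [0, 0.013, 0], 8.4]
    - [[0.08, 0, 0.06], [0, 0.013, 0], 8.4]
    - [[0.08, 0, 0.06], [0, 0.013, 0], 8.4]
    - [[0.08, 0, 0.06], [0, 0.013, 0], 8.4]
    - [[0.15, 0, 0.13], [0, 0, 0], 8.4]
    - [[0.15, 0, 0.13], [0, 0, 0], 8.4]
    - [[0.15, 0, 0.13], [0, 0, 0], 8.4]
    - [[0.15, 0, 0.13], [0, 0, 0], 8.4]
    - [[0.15, 0, 0.13], [0, 0, 0], 8.4]
    - [[0, 0, 0], [0, 0, 0], 8.4]

```text
t: 13.1
position: [0.4618, 0.0726, 0.0191]
tool_rot: [0.601, 0.702, 0.249, -0.291]
wrist_force: [-0.4, -0.5, 0.3]
gripper_width: 0.084
gripper_force: 0.0
```

```bash
cat > e.py <<'E'
import sys
from seg import *
st();r=seg(sys.argv[1]);g=r.astype(float).max(2)
for y in (-25,-15,35,55):   # front edge: last crossing from dark (<60) to bright bed
    row=g[y+117:y+124,:].mean(0);i=[k for k in range(185,270) if row[k]>=90>row[k-1] and row[k-6]<60]
    print(y,'front',[k-1+(90-row[k-1])/(row[k]-row[k-1])-20 for k in i])
for x in (175,185):
    c=g[:,x+17:x+24].mean(1);print('x',x,[int(v) for v in c[60:90:2]],[int(v) for v in c[180:216:2]])
E
python3 e.py pics/t8.png
```

```text
13.1 pos [0.4618 0.0726 0.0191] cradle mm [144.5  14.8  19.1] F [-0.41 -0.54  0.3 ] w 0.08402576364598521 j [-0.45  0.42  1.97  0.65  1.32 -0.96]
R in cradle
 [[ 0.708  0.001  0.707]
 [ 0.001 -1.     0.001]
 [ 0.707 -0.    -0.708]]
-25 front [np.float64(211.73417721518987)]
-15 front []
35 front [np.float64(211.38857142857142)]
55 front [np.float64(211.53205128205127)]
x 175 [75, 72, 73, 71, 69, 73, 72, 67, 61, 57, 54, 54, 54, 55, 54] [33, 30, 28, 29, 28, 27, 32, 29, 30, 39, 51, 61, 68, 70, 71, 72, 70, 69]
x 185 [97, 92, 89, 88, 87, 87, 84, 77, 66, 53, 46, 47, 50, 49, 49] [49, 48, 47, 45, 43, 40, 35, 32, 36, 52, 77, 93, 95, 90, 87, 86, 85, 80]
```

Call:
drive_tool:
  deltas:
    - [[0.115, 0, 0.095], [0, 0, 0], 8.4]
    - [[0.115, 0, 0.095], [0, 0, 0], 8.4]
    - [[0.115, 0, 0.095], [0, 0, 0], 8.4]
    - [[0.115, 0, 0.095], [0, 0, 0], 8.4]
    - [[0.115, 0, 0.095], [0, 0, 0], 8.4]
    - [[0.115, 0, 0.095], [0, 0, 0], 8.4]
    - [[0.115, 0, 0.095], [0, 0, 0], 8.4]
    - [[0.115, 0, 0.095], [0, 0, 0], 8.4]
    - [[0, 0, 0], [0, 0, 0], 8.4]
    - [[0, 0, 0], [0, 0, 0], 8.4]

```text
t: 13.98
position: [0.4603, 0.0837, 0.0201]
tool_rot: [0.601, 0.702, 0.248, -0.29]
wrist_force: [-0.3, -0.3, 0.4]
gripper_width: 0.0839
gripper_force: 0.1
```

```bash
python3 e.py pics/t9.png; python3 - <<'E'
from h import *
w=vision.camera('wrist');cv2.imwrite('pics/w9.png',w[:,:,::-1])
P=[np.r_[O+U.T@[x/1e3,y/1e3],z/1e3] for x,y,z in [(150,0,26),(150,-15,27),(150,15,27),(105,0,9),(175,17,60)]]
print(proj('wrist',P).round())
E
```

```text
13.9833 pos [0.4603 0.0837 0.0201] cradle mm [155.8  14.6  20.1] F [-0.3  -0.25  0.38] w 0.08385508690186498 j [-0.43  0.41  1.99  0.66  1.31 -0.95]
R in cradle
 [[ 0.708  0.001  0.706]
 [ 0.    -1.     0.001]
 [ 0.706 -0.    -0.708]]
-25 front [np.float64(222.60344827586206)]
-15 front []
35 front [np.float64(222.12)]
55 front [np.float64(222.44210526315788)]
x 175 [77, 74, 72, 73, 74, 70, 71, 64, 57, 55, 53, 52, 54, 55, 52] [30, 27, 26, 29, 30, 29, 30, 30, 29, 36, 49, 61, 66, 68, 70, 69, 69, 71]
x 185 [95, 92, 91, 89, 87, 87, 85, 76, 64, 53, 49, 50, 52, 52, 50] [50, 49, 45, 41, 39, 35, 32, 30, 31, 44, 64, 81, 87, 85, 86, 87, 84, 80]
[[345. 293.]
 [377. 292.]
 [313. 292.]
 [346. 400.]
 [308. 210.]]
```

Call:
drive_tool:
  deltas:
    - [[0.115, 0, 0.095], [0, 0, 0], 8.4]
    - [[0.115, 0, 0.095], [0, 0, 0], 8.4]
    - [[0.115, 0, 0.095], [0, 0, 0], 8.4]
    - [[0.115, 0, 0.095], [0, 0, 0], 8.4]
    - [[0, 0, 0], [0, 0, 0], 8.4]
    - [[0, 0, 0], [0, 0, 0], 8.4]
    - [[0, 0, 0], [0, 0, 0], 8.4]
    - [[0, 0, 0], [0, 0, 0], 8.4]
    - [[0, 0, 0], [0, 0, 0], 8.4]
    - [[0, 0, 0], [0, 0, 0], 8.4]

```text
t: 14.92
position: [0.4593, 0.0895, 0.0206]
tool_rot: [0.601, 0.702, 0.248, -0.29]
wrist_force: [0.4, -0.9, 1.4]
gripper_width: 0.084
gripper_force: 0.1
```

```bash
python3 e.py pics/t10.png; python3 - <<'E'
from h import *
a=cv2.imread('pics/w9.png')
w=vision.camera('wrist')[:,:,::-1];cv2.imwrite('pics/w10.png',w)
P=[np.r_[O+U.T@[x/1e3,0],z/1e3] for x,z in [(149,27),(151,13.3),(105,9)]]
print(proj('wrist',P).round())
for n,i in (('w9',a),('w10',w)): print(n,[(r,i[r-1:r+2,338:352].mean((0,1)).astype(int).tolist()) for r in range(230,440,8)])
E
```

```text
14.9167 pos [0.4593 0.0895 0.0206] cradle mm [161.7  14.6  20.6] F [ 0.37 -0.91  1.38] w 0.08395137708262944 j [-0.42  0.41  1.99  0.66  1.3  -0.94]
R in cradle
 [[ 0.708  0.001  0.706]
 [ 0.    -1.     0.001]
 [ 0.706 -0.    -0.708]]
-25 front [np.float64(228.3227848101266)]
-15 front []
35 front [np.float64(227.81683168316832)]
55 front [np.float64(228.0391061452514)]
x 175 [75, 74, 74, 73, 71, 70, 69, 66, 61, 56, 54, 54, 54, 55, 56] [31, 31, 30, 30, 31, 32, 32, 30, 31, 41, 52, 62, 68, 70, 71, 68, 67, 68]
x 185 [96, 92, 91, 90, 88, 88, 85, 76, 64, 55, 54, 56, 55, 52, 52] [50, 44, 41, 40, 34, 32, 30, 29, 32, 43, 62, 78, 84, 85, 86, 86, 83, 80]
[[345. 307.]
 [343. 311.]
 [346. 415.]]
w9 [(230, [51, 68, 96]), (238, [51, 68, 94]), (246, [51, 67, 94]), (254, [50, 66, 93]), (262, [50, 67, 92]), (270, [51, 66, 91]), (278, [51, 67, 90]), (286, [53, 67, 88]), (294, [53, 66, 87]), (302, [55, 68, 87]), (310, [56, 67, 86]), (318, [170, 166, 162]), (326, [170, 167, 163]), (334, [169, 166, 162]), (342, [169, 166, 162]), (350, [169, 165, 162]), (358, [168, 166, 162]), (366, [168, 165, 162]), (374, [167, 165, 161]), (382, [166, 164, 161]), (390, [165, 163, 160]), (398, [88, 140, 168]), (406, [92, 149, 179]), (414, [90, 122, 154]), (422, [88, 121, 153]), (430, [88, 121, 153]), (438, [70, 91, 111])]
w10 [(230, [62, 84, 121]), (238, [59, 81, 115]), (246, [55, 73, 105]), (254, [50, 66, 92]), (262, [50, 66, 91]), (270, [50, 65, 89]), (278, [50, 65, 87]), (286, [52, 65, 87]), (294, [54, 66, 88]), (302, [55, 67, 87]), (310, [56, 66, 85]), (318, [168, 164, 160]), (326, [168, 165, 161]), (334, [167, 164, 160]), (342, [167, 164, 160]), (350, [167, 164, 160]), (358, [166, 163, 159]), (366, [165, 163, 159]), (374, [165, 162, 159]), (382, [164, 162, 158]), (390, [164, 161, 158]), (398, [162, 160, 157]), (406, [143, 150, 151]), (414, [89, 144, 172]), (422, [87, 137, 166]), (430, [87, 119, 150]), (438, [70, 90, 109])]
```

Call:
drive_tool:
  deltas:
    - [[-0.07, 0, -0.07], [0, 0, 0], 8.4]
    - [[-0.07, 0, -0.07], [0, 0, 0], 8.4]
    - [[-0.07, 0, -0.07], [0, 0, 0], 8.4]
    - [[-0.07, 0, -0.07], [0, 0, 0], 8.4]
    - [[-0.07, 0, -0.07], [0, 0, 0], 8.4]
    - [[-0.07, 0, -0.07], [0, 0, 0], 8.4]
    - [[-0.07, 0, -0.07], [0, 0, 0], 8.4]
    - [[-0.07, 0, -0.07], [0, 0, 0], 8.4]
    - [[-0.07, 0, -0.07], [0, 0, 0], 8.4]
    - [[-0.07, 0, -0.07], [0, 0, 0], 8.4]

```text
t: 15.85
position: [0.461, 0.0796, 0.0208]
tool_rot: [0.601, 0.702, 0.249, -0.29]
wrist_force: [0.1, 0.1, 0.0]
gripper_width: 0.0843
gripper_force: 0.0
```

Call:
drive_tool:
  deltas:
    - [[-0.07, 0, -0.07], [0, 0, 0], 8.4]
    - [[-0.07, 0, -0.07], [0, 0, 0], 8.4]
    - [[-0.07, 0, -0.07], [0, 0, 0], 8.4]
    - [[-0.07, 0, -0.07], [0, 0, 0], 8.4]
    - [[-0.07, 0, -0.07], [0, 0, 0], 8.4]
    - [[-0.07, 0, -0.07], [0, 0, 0], 8.4]
    - [[0, 0, 0], [0, 0, 0], 8.4]
    - [[0, 0, 0], [0, 0, 0], 8.4]
    - [[0, 0, 0], [0, 0, 0], 8.4]
    - [[0, 0, 0], [0, 0, 0], 8.4]

```text
t: 16.68
position: [0.4619, 0.0738, 0.0208]
tool_rot: [0.601, 0.702, 0.249, -0.29]
wrist_force: [-0.2, -1.3, 0.4]
gripper_width: 0.0838
gripper_force: 0.0
```

```bash
python3 e.py pics/t11.png
```

```text
16.6833 pos [0.4619 0.0738 0.0208] cradle mm [145.8  14.5  20.8] F [-0.15 -1.35  0.41] w 0.08383842443499118 j [-0.44  0.42  1.98  0.65  1.32 -0.95]
R in cradle
 [[ 0.708  0.     0.706]
 [ 0.    -1.     0.   ]
 [ 0.706 -0.    -0.708]]
-25 front [np.float64(222.23312883435582)]
-15 front []
35 front [np.float64(221.65408805031447)]
55 front [np.float64(221.90666666666667)]
x 175 [76, 74, 75, 73, 72, 71, 68, 64, 61, 55, 51, 52, 52, 53, 54] [31, 30, 29, 29, 29, 28, 29, 25, 29, 38, 49, 59, 66, 70, 73, 71, 70, 70]
x 185 [91, 92, 91, 90, 87, 88, 85, 75, 63, 56, 51, 51, 54, 52, 51] [50, 51, 51, 50, 47, 46, 41, 36, 39, 53, 75, 90, 94, 91, 87, 86, 85, 81]
```

Call:
drive_tool:
  deltas:
    - [[-0.2, 0, -0.2], [0, 0, 0], 8.4]
    - [[-0.4, 0, -0.4], [0, 0, 0], 8.4]
    - [[-0.8, 0, -0.8], [0, 0, 0], 8.4]
    - [[-1.3, 0, -1.3], [0, 0, 0], 8.4]
    - [[-1.5, 0, -1.5], [0, 0, 0], 8.4]
    - [[-1.5, 0, -1.5], [0, 0, 0], 8.4]
    - [[-1.5, 0, -1.5], [0, 0, 0], 8.4]
    - [[-1.5, 0, -1.5], [0, 0, 0], 8.4]
    - [[-1.5, 0, -1.5], [0, 0, 0], 8.4]
    - [[-1.0, 0, -1.0], [0, 0, 0], 8.4]

```text
t: 17.57
position: [0.4871, -0.086, 0.0209]
tool_rot: [0.602, 0.702, 0.249, -0.289]
wrist_force: [0.0, 0.5, 0.1]
gripper_width: 0.0839
gripper_force: 0.0
```

Call:
drive_tool:
  deltas:
    - [[-0.7, 0, -0.7], [0, 0, 0], 8.4]
    - [[-0.3, 0, -0.7], [0, 0, 0], 8.4]
    - [[0, 0, -2], [0, 0, 0], 8.4]
    - [[0.8, 0, -2], [0, 0, 0], 8.4]
    - [[1.4, 0, -2], [0, 0, 0], 8.4]
    - [[1.4, 0, -2], [0, 0, 0], 8.4]
    - [[1.4, 0, -1.6], [0, 0, 0], 8.4]
    - [[0.6, 0, -0.6], [0, 0, 0], 8.4]
    - [[0, 0, 0], [0, 0, 0], 8.4]
    - [[0, 0, 0], [0, 0, 0], 8.4]

```text
t: 18.4
position: [0.4935, -0.1311, 0.1352]
tool_rot: [0.601, 0.702, 0.248, -0.29]
wrist_force: [-0.6, 0.6, -0.1]
gripper_width: 0.084
gripper_force: 0.0
```

```bash
python3 e.py pics/t12.png; python3 - <<'E'
from h import *
w=vision.camera('wrist')[:,:,::-1];s=vision.camera('side')[170:350,280:460,::-1]
cv2.imwrite('pics/fin.png',np.hstack([cv2.resize(w,(400,300)),np.clip(cv2.resize(s,(400,400),interpolation=cv2.INTER_CUBIC).astype(float)*1.4,0,255).astype('uint8')[50:350]]))
E
```

```text
18.4 pos [ 0.4935 -0.1311  0.1352] cradle mm [-61.6  14.6 135.2] F [-0.64  0.64 -0.09] w 0.08402300656869821 j [-0.71  0.43  1.67  0.48  1.68 -0.97]
R in cradle
 [[ 0.708  0.001  0.706]
 [ 0.001 -1.     0.001]
 [ 0.706 -0.    -0.708]]
-25 front [np.float64(222.05649717514123)]
-15 front []
35 front [np.float64(221.50898203592814)]
55 front [np.float64(221.78571428571428)]
x 175 [81, 78, 77, 75, 74, 73, 72, 69, 62, 57, 56, 55, 57, 57, 54] [55, 57, 58, 56, 54, 56, 57, 55, 58, 75, 100, 121, 133, 137, 138, 137, 137, 136]
x 185 [99, 98, 96, 94, 91, 91, 90, 81, 68, 59, 55, 54, 55, 56, 55] [58, 56, 55, 56, 57, 55, 54, 56, 63, 86, 121, 151, 165, 167, 167, 165, 162, 159]
```

View pics/fin.png

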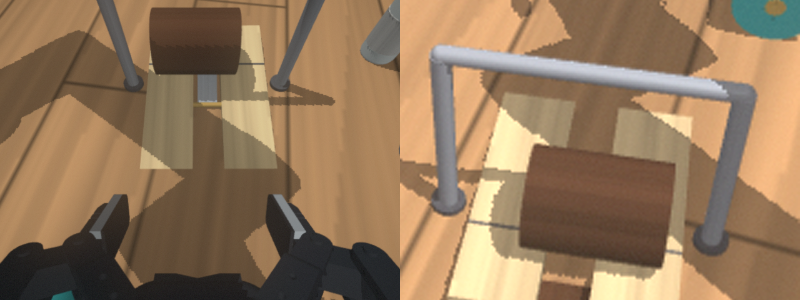

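The roller rests on the bed over the dark line, under the rail, against the raised catch (wrist view, 207,90). It has stayed still with its axis at cradle x of about 176 mm since the fingers left. It is square within 0.5°, its ends are at y of about −44 and +79 mm (bed sides at ±95), and nothing touches it.

```bash
python3 -c "
from station import job_done;print(job_done())"
```

```text
the job is handed in; nothing more can be done
None
```

The job is handed in: by camera measurement the roller was resting still and square against the raised catch, over the dark line and inside the bed's sides, with the arm clear; the rail and bystanders were not touched as far as I could see.

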